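# Lay out the washer's parts on their outlines

### The job

The parts taken out of a washing machine lie about the counter. Set each of the four, the right way up, on the mat whose printed outline matches its base, centred inside the outline and lined up with it. Leave the dosing cup and the tape roll where they are.

Things in the scene. Friction and masses are not known exactly. Their poses are not given: they have to be found in the camera images.
- filter_plug: Drain-filter plug, white plastic: a round base 60 mm across and 16 mm high, with an upright straight grip bar across its top, 48 mm long (along its x axis), 10 mm thick (y) and 24 mm high; 40 mm high in all. Origin at the centre of its underside, z up. Starts on the counter. About 70 g.
- program_knob: Programme knob, white plastic: a round skirt 44 mm across and 6 mm high, with a round hub 32 mm across on it; 26 mm high in all, with a short dark line on top. Origin at the centre of its underside, z up. Starts on the counter. About 40 g.
- door_latch: Door latch, a grey oblong block 70 mm long (its x axis), 32 mm wide (y) and 26 mm high, with a flat steel strip and a dark slot on top. Origin at the centre of its underside, z up. Starts on the counter. About 100 g.
- rubber_foot: Anti-vibration foot, black rubber: a square base 52 x 52 mm and 10 mm high (sides along x and y), with a round post 34 mm across on it; 32 mm high in all, with a steel dot on top. Origin at the centre of its underside, z up. Starts on the counter. About 120 g.
- pad_large_circle: Square black rubber mat, 90 x 90 mm, 4 mm thick, fixed to the counter, with a thin white outline printed round its centre: a circle 68 mm across inside the line. Origin at the centre of its underside, at counter height; its top is 4 mm higher. For the filter plug, turned any way.
- pad_small_circle: Square black rubber mat, 90 x 90 mm, 4 mm thick, fixed to the counter, with a thin white outline printed round its centre: a circle 52 mm across inside the line. Origin at the centre of its underside, at counter height; its top is 4 mm higher. For the programme knob, turned any way.
- pad_rectangle: Square black rubber mat, 90 x 90 mm, 4 mm thick, fixed to the counter, with a thin white outline printed round its centre: a rectangle 78 mm (along the mat's x axis) by 40 mm (y) inside the line. Origin at the centre of its underside, at counter height; its top is 4 mm higher. For the door latch, either end first.
- pad_square: Square black rubber mat, 90 x 90 mm, 4 mm thick, fixed to the counter, with a thin white outline printed round its centre: a square of 60 mm inside the line, its sides along the mat's x and y axes. Origin at the centre of its underside, at counter height; its top is 4 mm higher. For the rubber foot, any side first.
- dosing_cup: Bystander: open blue plastic cup, 60 mm across the rim, 50 mm high, light and loose. Origin at the centre of its underside. To be left alone.
- tape_roll: Bystander: roll of tape, a cardboard-brown ring lying flat, 84 mm across outside, 60 mm inside, 24 mm high, loose. Origin at the centre of its underside. To be left alone.
Things that resemble listed ones, but are neither listed nor needed, are in the scene too. Leave any red, turquoise or yellow look-alike of the filter_plug alone.

How it is judged (in metres and radians):
At the end, for the whole second after the job is handed in: Each part upright (0.08 rad) and at rest on its matching mat: centre within 10 mm of the mat's, underside 2 to 7 mm above the counter; latch's long side within 0.2 rad of the rectangle's, foot's sides within 0.2 rad of the square's (horizontal distance between filter_plug and pad_large_circle below 0.01 m and z of filter_plug in the frame of pad_large_circle between 0.002 and 0.007 m and angle between each of filter_plug, program_knob, door_latch, rubber_foot's own z axis and vertical below 0.08 rad and linear speed of each of filter_plug, program_knob, door_latch, rubber_foot below 0.02 m/s and angular speed of each of filter_plug, program_knob, door_latch, rubber_foot below 0.2 rad/s and horizontal distance between program_knob and pad_small_circle below 0.01 m and z of program_knob in the frame of pad_small_circle between 0.002 and 0.007 m and horizontal distance between door_latch and pad_rectangle below 0.01 m and z of door_latch in the frame of pad_rectangle between 0.002 and 0.007 m and horizontal distance between rubber_foot and pad_square below 0.01 m and z of rubber_foot in the frame of pad_square between 0.002 and 0.007 m and angle between the x axis of door_latch and the x axis of pad_rectangle, either way round below 0.2 rad and (angle between the x axis of rubber_foot and the x axis of pad_square, either way round below 0.2 rad or angle between the x axis of rubber_foot and the y axis of pad_square, either way round below 0.2 rad)); the robot touches nothing.
It fails at once if the dosing cup is shoved more than 20 mm or tipped (distance of dosing_cup from where it was at the start of the episode above 0.02 m or angle between dosing_cup's own z axis and vertical above 0.5 rad).
It fails at once if the tape roll is shoved more than 20 mm or tipped (distance of tape_roll from where it was at the start of the episode above 0.02 m or angle between tape_roll's own z axis and vertical above 0.5 rad).
It also fails if it takes over 96 s, if anything falls off the work surface, if the arm or the gripper's body presses on something with over 40 N, if the wrist force passes 120 N, or if a joint passes its speed limit or range.

### The arm

A 6-joint arm with a two-finger parallel gripper is mounted at the origin on the work surface. World frame = base frame: x ahead of the robot, y to its left, z up, the work surface at z = 0. Lengths are in m, angles in degrees, forces in N, time in s.
With the tool pointing down it reaches from about 0.25 to 0.725 m from the base axis. Payload 9.7 kg.
Tool frame: the origin (TCP) lies at the very end of the fingers, on their centre line; the grasp point (between the pads) lies 19 mm behind it; z points along the fingers, y is the line along which they close (so a half turn about z gives the same grasp; the last joint's range is limited). The gripper opens to 85 mm and grips with 20 to 120 N. Pads are 22 mm wide; open, the fingers measure 114 mm over their backs; the gripper's body (76 mm by 85 mm) begins 54 mm behind the grasp point. The pads swing forward as they close: fully open they stand 13 mm farther back than shut.
Start: joints at [71.391, 4.979, 10.078, 95.1, 0, 90], TCP at [0.176, 0.521, 0.231] pointing down, gripper open.
Joint ranges: [-179.16, 179.16], [-48.56, 103.87], [-65.8, 70.77], [-126.05, 130.52], [-82.76, 87.17], [-180, 180]. Speed limits (degrees/s): [127.2, 127.2, 147.25, 180, 180, 180].

### API

Orientations are given as [roll, pitch, yaw] about the fixed x, y, z axes, in that order (R = Rz(yaw) Ry(pitch) Rx(roll)).
In Python, from workcell import bot gives the robot as it stands.
- The arm moves only by the tool step_arm, never from a script. Its argument "targets" is a list of rows, each a list of 3 entries, a list of its own where there are three numbers: the opening, from 0 (shut) to 1 (fully open), then the shift along the world's x, y, z in mm, then the turn, a rotation vector about the world's x, y, z in rad. In form: [[grip, [tx, ty, tz], [wx, wy, wz]], ...]. A call has 1 to 8 rows; each row is the pose to reach, as a shift and turn from the pose commanded when the call began; what a row does not reach only later rows make up. A row lasts 1/10 s, in which the tool goes at most 50 mm and 8.59 degrees, less where a joint would pass 70% of its speed; a pose out of reach is approached as far as the arm can. A call with a gripper value outside its range is refused whole. The fingers move at their own pace and stop on an object; "force" is the grip in N (left out, the last holds). Time passes only in rows, so rows that repeat a pose let the fingers close. It gives the time, the measured TCP pose, the force, the opening and the grip force at its end, in the units of the state.
- bot.get_obs(): the state, without advancing time (a new reading comes with each control period).
- bot.camera(name): name is "scene" or "top"; returns (picture, depth): 400x640x3 uint8, red, green, blue; 400x640 float32, m along the optical axis (not along the pixel's ray), 0 where there is no reading.
- bot.camera_params(name): a dict with "K" (3x3 intrinsics, pixels), "R" (3x3) and "t" (3): a world point X has camera coordinates R X + t. Camera axes: x right, y down, z forward; pixel columns grow to the right and rows downward; lengths in m; the calibration is good to about 2 mm. A picture is of the moment at which its call begins. camera_params takes no time and is no camera call.
- bot.job_done(): hands the job in; it is judged then, once.
The state is a dict: "time": time; "q": joint angles; "qd": joint speeds; "joint_efforts": joint torques, N m; "ee_pos": TCP position; "tcp_rot": TCP orientation; "wrist_force": force on the tool from outside, world axes, zero at the start; "torque": the same for the moment, N m; "opening": finger opening in m; "grasp_force": force on a finger pad.
Only numpy, scipy, OpenCV 4.12 (cv2) and the standard library are available. Lean on these libraries where they do the work, as an engineer would, in place of code of your own. Each camera call takes 0.05 s, during which the arm holds its last target. There are 200 camera calls.

## Working session

There is one attempt and no reset: what is moved stays moved. The work goes in short steps, Python scripts to look and compute and a tool call to move; the robot and the scene stay as the last step left them, time stands still between calls to the robot, and variables do not carry over. Pictures are saved under pics/ and viewed, at most 14 in all, crops included, and the job is handed in when it is done.

Besides the shell and the picture viewer there is one more tool, called after "Request:" in YAML: its name, and indented under it one key for each argument. step_arm: Moves the arm, as the interface text tells. Its arguments: {"type":"object","properties":{"targets":{"type":"array","items":{"type":"array"}},"force":{"type":"number"}},"required":["targets"]}

```bash
mkdir -p pics
cat > h.py <<'E'
import numpy as np,cv2
from workcell import bot
def ray(n,u,v,z):
    p=bot.camera_params(n);K,R,t=map(np.array,(p["K"],p["R"],p["t"]))
    c=-R.T@t;d=R.T@np.linalg.inv(K)@np.array([u,v,1.]);return c+d*(z-c[2])/d[2]
def cloud(n,depth):
    p=bot.camera_params(n);K,R,t=map(np.array,(p["K"],p["R"],p["t"]))
    v,u=np.mgrid[:400,:640];P=np.stack([(u-K[0,2])/K[0,0]*depth,(v-K[1,2])/K[1,1]*depth,depth],-1)
    return (P-t)@R
E
python3 - <<'E'
from h import *
for n in("top","scene"):
    im,d=bot.camera(n);cv2.imwrite(f"pics/{n}0.png",im[:,:,::-1]);np.savez(f"{n}0.npz",im=im,d=d)
    p=bot.camera_params(n);print(n,-np.array(p["R"]).T@p["t"],np.array(p["R"])[2],p["K"][0][0],(d>0).mean())
print(bot.get_obs())
E
```

```text
top [0.36621427 0.03340777 1.16764414] [ 0.11836264  0.01123916 -0.99290683] 434.90659022478513 0.99616015625
scene [1.24958554 0.08236495 0.66950013] [-0.76645183 -0.02726936 -0.64172266] 363.90767918534067 0.9960390625
{'time': 0.1, 'q': array([7.13892865e+01, 5.00762379e+00, 1.00399808e+01, 9.51002818e+01,
       5.16410092e-04, 8.99989400e+01]), 'qd': array([ 0.03242261, -0.05092718,  0.08320619,  0.07321454, -0.03990307,
        0.06327654]), 'joint_efforts': array([ 1.73475786e-03, -5.21564770e+01,  4.65654194e+01,  1.59725075e-02,
        5.20249137e-05, -2.64992082e-06]), 'ee_pos': array([0.17545705, 0.52104582, 0.23066593]), 'tcp_rot': array([-1.79932075e+02, -5.17666318e-04,  1.61390346e+02]), 'wrist_force': array([-0.03645625,  0.02552884,  0.08034058]), 'torque': array([ 0.00751224, -0.03992036,  0.05011107]), 'grasp_force': 0.0, 'opening': 0.08563921729308967}
```

View pics/top0.png

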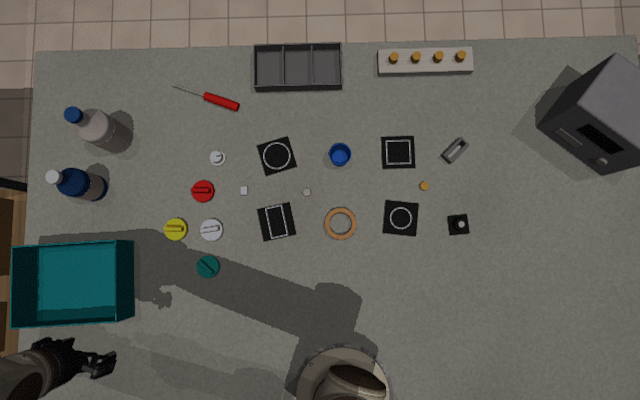

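View pics/scene0.png

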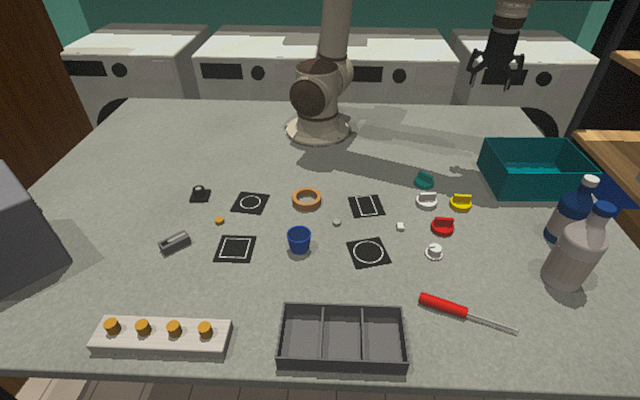

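The top view has +x up and +y left.
- **Plug candidates:** white (211,229), red (203,191), yellow (175,229), turquoise (207,266). I choose the white one, since the coloured ones are look-alikes.
- **Knob candidates:** white skirted (217,157), small white cube (243,190), grey bit (307,192), orange bit (424,186), rack knobs (394–460,57). I choose (217,157).
- **Latch:** (454,150). **Foot:** (458,224).
- **Mats:** large circle (276,155), rectangle (276,221), square (398,152), small circle (400,217).
- **Bystanders:** cup (340,154), tape (340,223).

```bash
cat > meas.py <<'E'
from h import *
def load(n,tag):
    f=np.load(f"{n}{tag}.npz");return f["im"],f["d"]
def measure(tag,parts):
    """parts: name->(x,y,zlo,rad); points above zlo from both views"""
    for k,(x,y,zlo,rad) in parts.items():
        for n in("top","scene"):
            im,d=load(n,tag);C=cloud(n,d)
            m=(np.hypot(C[...,0]-x,C[...,1]-y)<rad)&(C[...,2]>zlo)&(d>0)
            P=C[m]
            if len(P)<5: print(k,n,"few",len(P));continue
            top=np.percentile(P[:,2],90);T=P[P[:,2]>top-.008]
            r=cv2.minAreaRect((T[:,:2]*1000).astype(np.float32))
            print(k,n,len(P),"top",round(top*1000,1),"rect c",np.round(r[0],1),"wh",np.round(r[1],1),"ang",round(r[2],1),"mean",np.round(T[:,:2].mean(0)*1000,1))
E
python3 - <<'E'
from meas import *
ap={}
for k,(u,v,z,zlo,rad) in dict(plug=(211,229,.03,.03,.045),knob=(217,157,.02,.012,.04),latch=(454,150,.02,.015,.055),foot=(458,224,.02,.02,.045),cup=(340,154,.04,.03,.05),tape=(340,223,.02,.015,.06)).items():
    p=ray("top",u,v,z);ap[k]=(p[0],p[1],zlo,rad)
measure("0",ap)
for n,uvs in dict(top=dict(large=(276,155),rect=(276,221),square=(398,152),small=(400,217)),scene=dict(large=(369,252),rect=(366,206),square=(235,248),small=(250,203))).items():
    im,d=load(n,"0");C=cloud(n,d)
    dark=(im.max(2)<60).astype(np.uint8)
    dark=cv2.morphologyEx(dark,cv2.MORPH_CLOSE,np.ones((5,5)))
    for k,(u,v) in uvs.items():
        cs,_=cv2.findContours(dark,cv2.RETR_EXTERNAL,cv2.CHAIN_APPROX_NONE)
        c=[c for c in cs if cv2.pointPolygonTest(c,(u,v),False)>=0]
        if not c: print(n,k,"none");continue
        W=np.array([ray(n,*q,.004)[:2]*1000 for q in c[0][:,0,:]],np.float32);r=cv2.minAreaRect(W)
        mk=np.zeros(dark.shape,np.uint8);cv2.drawContours(mk,c[:1],-1,1,-1);mk=cv2.erode(mk,np.ones((3,3)))
        br=((im.min(2)>90)&(mk>0)).astype(np.uint8)
        w=np.argwhere(br)[:,::-1]
        w=np.array([ray(n,*q,.004)[:2]*1000 for q in w],np.float32);r2=cv2.minAreaRect(w) if len(w)>4 else None
        print(n,k,"mat",np.round(r[0],1),np.round(r[1],1),round(r[2],1),"line",len(w),r2 and (np.round(r2[0],1),np.round(r2[1],1),round(r2[2],1)),"z",round(np.median(C[...,2][mk>0])*1000,1))
im,_=load("top","0");o=[]
for u,v in((211,229),(217,157),(454,150),(458,224)): o.append(cv2.resize(im[v-20:v+20,u-20:u+20,::-1],(300,300),interpolation=cv2.INTER_CUBIC))
cv2.imwrite("pics/crop0.png",np.vstack([np.hstack(o[:2]),np.hstack(o[2:])]))
for u,v in((223,190),(203,191),(175,229),(243,190),(307,192),(424,186)): print(u,v,np.round(ray("top",u,v,.02)*1000))
E
```

```text
plug top 79 top 42.4 rect c [427.8 337.4] wh [10.  48.4] ang 8.4 mean [427.7 337.1]
plug scene 71 top 39.6 rect c [432.4 335.1] wh [11.9 45.7] ang 7.5 mean [433.4 335.4]
knob top 123 top 29.0 rect c [623.6 324.6] wh [30.4 30.2] ang 10.8 mean [623.8 324. ]
knob scene 143 top 26.0 rect c [628.5 322.8] wh [31.2 32.4] ang 27.9 mean [630.6 321.9]
latch top 319 top 29.5 rect c [ 626.5 -317.7] wh [30.2 70.8] ang 43.4 mean [ 626.3 -317.3]
latch scene 344 top 26.3 rect c [ 631.1 -320.1] wh [34.  69.8] ang 45.7 mean [ 633.4 -319.3]
foot top 146 top 35.1 rect c [ 427.9 -317.6] wh [30.5 31.2] ang 85.3 mean [ 427.4 -317.7]
foot scene 96 top 31.9 rect c [ 432.  -319.4] wh [32.7 32.8] ang 7.0 mean [ 434.3 -319. ]
cup top 158 top 52.4 rect c [617.4  -8. ] wh [55.2 59.5] ang 87.9 mean [618.6  -8.9]
cup scene 300 top 49.1 rect c [621.7  -9.5] wh [60.7 58.5] ang 11.8 mean [620.3 -10.1]
tape top 403 top 27.3 rect c [437.   -4.1] wh [81.6 81.8] ang 88.4 mean [436.6  -4.3]
tape scene 292 top 24.3 rect c [441.1  -6.7] wh [81.4 83.1] ang 72.4 mean [444.2  -6.7]
top large mat [627.6 162.6] [88.9 88.8] 15.8 l
[... 311 characters left out ...]
2 -167.5] [89. 89.] 82.6 line 94 (array([ 449.9, -167.5]), array([56.2, 55.4]), 43.1) z 4.8
scene large mat [631.4 162.3] [88.6 88.4] 15.8 line 157 (array([629.5, 162.9]), array([73.5, 74.8]), 2.7) z 3.4
scene rect mat [451.8 164.5] [88.7 87.5] 11.6 line 94 (array([454.8, 166.5]), array([72.6, 49. ]), 10.9) z 3.2
scene square mat [ 633.4 -167.8] [89.3 87.5] 0.3 line 191 (array([ 630.1, -168.9]), array([69.1, 69.8]), 89.9) z 3.3
scene small mat [ 453.9 -166.8] [87.6 88.5] 82.8 line 95 (array([ 449.4, -167.8]), array([61.2, 57.2]), 10.4) z 3.0
223 190 [533. 305.  20.]
203 191 [532. 358.  20.]
175 229 [432. 431.  20.]
243 190 [532. 251.  20.]
307 192 [523.  80.  20.]
424 186 [ 532. -231.   20.]
```

View pics/crop0.png

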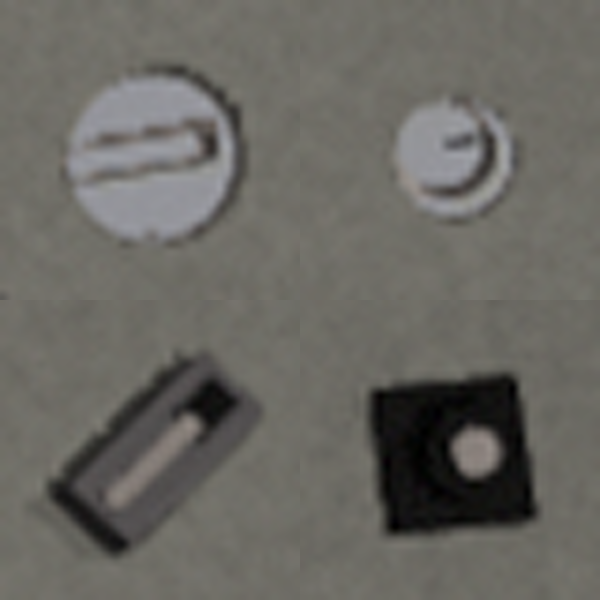

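The crops confirm the choices: white plug with its bar (upper left), knob with a dark line (upper right), grey latch (lower left), black foot with a steel dot and its square tilted about 6° (lower right). The two views agree to within about 4 mm in x, so I average them and start moving.

Request:
step_arm:
  targets:
    - [0.5, [254.5, -185, -131], [0, 0, -1.107]]
    - [0.5, [254.5, -185, -131], [0, 0, -1.107]]
    - [0.5, [254.5, -185, -131], [0, 0, -1.107]]
    - [0.5, [254.5, -185, -131], [0, 0, -1.107]]
    - [0.5, [254.5, -185, -131], [0, 0, -1.107]]
    - [0.5, [254.5, -185, -131], [0, 0, -1.107]]
    - [0.5, [254.5, -185, -131], [0, 0, -1.107]]
    - [0.5, [254.5, -185, -131], [0, 0, -1.107]]
  force: 40

```text
time: 0.9
ee_pos: [0.4319, 0.3327, 0.0972]
tcp_rot: [-179.8, 0.2, 97.4]
wrist_force: [-1.6, 0.6, 0.8]
opening: 0.0426
grasp_force: 0.0
```

Run:
```python
from meas import *
for n,u,v in(("top",458,224),("scene",200,194)):
    im,d=load(n,"0");C=cloud(n,d)
    m=((im.max(2)<60)&(np.hypot(C[...,0]-.43,C[...,1]+.3185)<.05)&(C[...,2]<.016)).astype(np.uint8)
    if n=="top":m=((im.max(2)<60)&(np.hypot(C[...,0]-.43,C[...,1]+.3185)<.06)).astype(np.uint8)
    c=max(cv2.findContours(m,0,1)[0],key=cv2.contourArea)
    W=np.array([ray(n,*q,.010)[:2]*1000 for q in c[:,0,:]],np.float32);print(n,cv2.minAreaRect(W))
```

```text
top ((429.1625061035156, -317.67034912109375), (51.624568939208984, 53.32630920410156), 4.62902307510376)
scene ((436.642822265625, -315.7113952636719), (52.02425003051758, 51.037357330322266), 4.708824634552002)
```

Request:
step_arm:
  targets:
    - [0.5, [0, 0, 0], [0, 0, 0]]
    - [0.5, [0, 0, -30], [0, 0, 0]]
    - [0.5, [0, 0, -55], [0, 0, 0]]
    - [0.5, [0, 0, -70], [0, 0, 0]]
    - [0.5, [0, 0, -78], [0, 0, 0]]
    - [0.5, [0, 0, -80], [0, 0, 0]]
    - [0.5, [0, 0, -80], [0, 0, 0]]
    - [0.5, [0, 0, -80], [0, 0, 0]]

```text
time: 1.7
ee_pos: [0.4305, 0.3368, 0.0214]
tcp_rot: [179.9, -0.0, 98.0]
wrist_force: [-0.9, -0.8, 0.4]
opening: 0.0426
grasp_force: 0.0
```

Request:
step_arm:
  targets:
    - [0, [0, 0, 0], [0, 0, 0]]
    - [0, [0, 0, 0], [0, 0, 0]]
    - [0, [0, 0, 0], [0, 0, 0]]
    - [0, [0, 0, 0], [0, 0, 0]]
    - [0, [0, 0, 0], [0, 0, 0]]
    - [0, [0, 0, 0], [0, 0, 0]]

```text
time: 2.3
ee_pos: [0.4304, 0.3365, 0.0209]
tcp_rot: [179.9, -0.0, 98.0]
wrist_force: [-0.1, -0.3, 5.1]
opening: 0.0087
grasp_force: 40.4
```

Request:
step_arm:
  targets:
    - [0, [0, 0, 30], [0, 0, 0]]
    - [0, [0, 0, 70], [0, 0, 0]]
    - [0, [20, -17, 90], [0, 0, 0]]
    - [0, [60, -52, 90], [0, 0, 0]]
    - [0, [100, -87, 90], [0, 0, 0]]
    - [0, [140, -122, 90], [0, 0, 0]]
    - [0, [180, -157, 90], [0, 0, 0]]
    - [0, [199, -173.5, 90], [0, 0, 0]]

```text
time: 3.1
ee_pos: [0.6306, 0.1603, 0.1095]
tcp_rot: [-180.0, 0.0, 97.9]
wrist_force: [0.4, 0.3, -1.1]
opening: 0.009
grasp_force: 39.6
```

Request:
step_arm:
  targets:
    - [0, [0, 0, 0], [0, 0, 0]]
    - [0, [0, 0, 0], [0, 0, 0]]
    - [0, [0, 0, -30], [0, 0, 0]]
    - [0, [0, 0, -60], [0, 0, 0]]
    - [0, [0, 0, -75], [0, 0, 0]]
    - [0, [0, 0, -80], [0, 0, 0]]
    - [0, [0, 0, -80], [0, 0, 0]]

```text
time: 3.8
ee_pos: [0.6285, 0.1633, 0.0304]
tcp_rot: [-180.0, 0.0, 98.0]
wrist_force: [0.3, 0.1, -0.3]
opening: 0.0093
grasp_force: 39.7
```

Request:
step_arm:
  targets:
    - [0, [0, 0, -2], [0, 0, 0]]
    - [0, [0, 0, -4], [0, 0, 0]]
    - [0, [0, 0, -5], [0, 0, 0]]
    - [0, [0, 0, -5.5], [0, 0, 0]]
    - [0, [0, 0, -5.5], [0, 0, 0]]

```text
time: 4.3
ee_pos: [0.6292, 0.1627, 0.025]
tcp_rot: [180.0, -0.0, 98.0]
wrist_force: [0.1, -0.4, -0.7]
opening: 0.0091
grasp_force: 39.8
```

Request:
step_arm:
  targets:
    - [0.5, [0, 0, 0], [0, 0, 0]]
    - [0.5, [0, 0, 0], [0, 0, 0]]
    - [0.5, [0, 0, 0], [0, 0, 0]]
    - [0.5, [0, 0, 0], [0, 0, 0]]
    - [0.5, [0, 0, 10], [0, 0, 0]]
    - [0.5, [0, 0, 40], [0, 0, 0]]
    - [0.5, [0, 0, 80], [0, 0, 0]]
    - [0.5, [0, 0, 80], [0, 0, 0]]

```text
time: 5.1
ee_pos: [0.6314, 0.1634, 0.1119]
tcp_rot: [179.5, -0.1, 98.0]
wrist_force: [0.0, -0.5, 0.9]
opening: 0.0425
grasp_force: 0.0
```

Request:
step_arm:
  targets:
    - [0.6, [-1, 45, 0], [0, 0, 0]]
    - [0.6, [-2, 90, 0], [0, 0, 0]]
    - [0.6, [-3, 135, 0], [0, 0, 0]]
    - [0.6, [-3, 161, 0], [0, 0, 0]]
    - [0.6, [-3, 161, 0], [0, 0, 0]]
    - [0.6, [-3, 161, -30], [0, 0, 0]]
    - [0.6, [-3, 161, -60], [0, 0, 0]]
    - [0.6, [-3, 161, -60], [0, 0, 0]]

```text
time: 5.9
ee_pos: [0.624, 0.3219, 0.0404]
tcp_rot: [-179.6, 0.1, 97.9]
wrist_force: [-0.2, 0.2, -2.2]
opening: 0.0512
grasp_force: 0.0
```

Run:
```python
from meas import *
for n in("top","scene"):
    im,d=bot.camera(n);np.savez(f"{n}1.npz",im=im,d=d)
    for k,c in(("plug",(.629,.163)),("knob",(.626,.324))):
        pass
measure("1",dict(plug=(.629,.163,.03,.045)))
print(bot.get_obs()["ee_pos"])
im=load("scene","1")[0];cv2.imwrite("pics/s1.png",cv2.resize(im[190:290,330:490,::-1],(800,500)))
```

```text
plug top 89 top 46.2 rect c [627.5 164.9] wh [10.7 47.5] ang 8.1 mean [627. 165.]
plug scene 126 top 43.5 rect c [631.3 162.5] wh [12.1 47.2] ang 10.9 mean [633.  162.6]
[0.62595875 0.32294051 0.04538336]
```

View pics/s1.png

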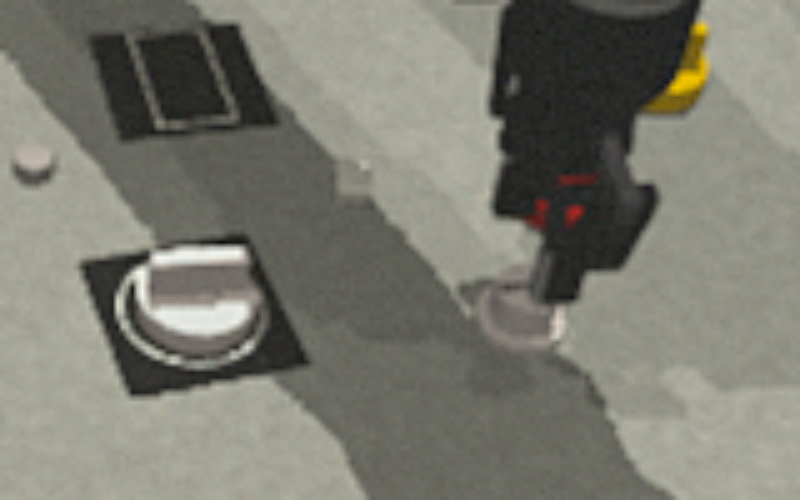

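The plug (200,290 in this crop) stands upright inside the circle, less than 1.5 mm off centre. The gripper is above the knob at (520,310). I descend and grip.

Request:
step_arm:
  targets:
    - [0.6, [0, 0, -15], [0, 0, 0]]
    - [0.6, [0, 0, -28], [0, 0, 0]]
    - [0.6, [0, 0, -34], [0, 0, 0]]
    - [0.6, [0, 0, -36], [0, 0, 0]]
    - [0.6, [0, 0, -36], [0, 0, 0]]
    - [0.6, [0, 0, -36], [0, 0, 0]]

```text
time: 6.6
ee_pos: [0.6262, 0.3239, 0.0092]
tcp_rot: [180.0, -0.0, 98.0]
wrist_force: [1.2, -0.3, -0.6]
opening: 0.0512
grasp_force: 0.0
```

Request:
step_arm:
  targets:
    - [0, [0, 0, 0], [0, 0, 0]]
    - [0, [0, 0, 0], [0, 0, 0]]
    - [0, [0, 0, 0], [0, 0, 0]]
    - [0, [0, 0, 0], [0, 0, 0]]
    - [0, [0, 0, 0], [0, 0, 0]]
    - [0, [0, 0, 0], [0, 0, 0]]

```text
time: 7.2
ee_pos: [0.6264, 0.324, 0.0096]
tcp_rot: [179.9, -0.0, 98.0]
wrist_force: [-0.3, -0.2, 5.7]
opening: 0.0307
grasp_force: 39.9
```

Request:
step_arm:
  targets:
    - [0, [0, 0, 35], [0, 0, 0]]
    - [0, [0, 0, 75], [0, 0, 0]]
    - [0, [-10, -28, 100], [0, 0, 0]]
    - [0, [-25, -70, 100], [0, 0, 0]]
    - [0, [-41, -115, 100], [0, 0, 0]]
    - [0, [-57, -160, 100], [0, 0, 0]]
    - [0, [-73, -205, 100], [0, 0, 0]]
    - [0, [-89, -250, 100], [0, 0, 0]]

```text
time: 8.0
ee_pos: [0.5358, 0.0722, 0.1084]
tcp_rot: [-180.0, 0.0, 98.0]
wrist_force: [0.8, -0.3, 0.7]
opening: 0.0305
grasp_force: 39.8
```

Request:
step_arm:
  targets:
    - [0, [-15, -42, 0], [0, 0, 0]]
    - [0, [-31, -87, 0], [0, 0, 0]]
    - [0, [-46, -130, 0], [0, 0, 0]]
    - [0, [-61, -172, 0], [0, 0, 0]]
    - [0, [-75, -212, 0], [0, 0, 0]]
    - [0, [-85, -241, 0], [0, 0, 0]]
    - [0, [-85, -241, 0], [0, 0, 0]]
    - [0, [-85, -241, 0], [0, 0, 0]]

```text
time: 8.8
ee_pos: [0.4517, -0.1676, 0.1086]
tcp_rot: [-180.0, -0.0, 97.9]
wrist_force: [-0.7, -0.3, -0.1]
opening: 0.0302
grasp_force: 39.8
```

Request:
step_arm:
  targets:
    - [0, [0, 0, -40], [0, 0, 0]]
    - [0, [0, 0, -70], [0, 0, 0]]
    - [0, [0, 0, -85], [0, 0, 0]]
    - [0, [0, 0, -90], [0, 0, 0]]
    - [0, [0, 0, -90], [0, 0, 0]]
    - [0, [0, 0, -90], [0, 0, 0]]

```text
time: 9.4
ee_pos: [0.4527, -0.167, 0.0198]
tcp_rot: [179.9, 0.0, 98.0]
wrist_force: [0.2, 0.6, -0.3]
opening: 0.0305
grasp_force: 39.8
```

Request:
step_arm:
  targets:
    - [0, [0, 0, -2], [0, 0, 0]]
    - [0, [0, 0, -4], [0, 0, 0]]
    - [0, [0, 0, -5.5], [0, 0, 0]]
    - [0, [0, 0, -6], [0, 0, 0]]
    - [0, [0, 0, -6], [0, 0, 0]]

```text
time: 9.9
ee_pos: [0.4523, -0.1674, 0.0135]
tcp_rot: [180.0, 0.0, 98.0]
wrist_force: [-0.6, 0.9, 5.5]
opening: 0.0305
grasp_force: 40.3
```

Request:
step_arm:
  targets:
    - [0.6, [0, 0, 0], [0, 0, 0]]
    - [0.6, [0, 0, 0], [0, 0, 0]]
    - [0.6, [0, 0, 0], [0, 0, 0]]
    - [0.6, [0, 0, 0], [0, 0, 0]]
    - [0.6, [0, 0, 10], [0, 0, 0]]
    - [0.6, [0, 0, 40], [0, 0, 0]]
    - [0.6, [0, 0, 80], [0, 0, 0]]
    - [0.6, [0, 0, 80], [0, 0, 0]]

```text
time: 10.7
ee_pos: [0.4544, -0.1681, 0.0987]
tcp_rot: [179.6, 0.2, 98.0]
wrist_force: [0.9, -0.1, 0.3]
opening: 0.051
grasp_force: 0.0
```

Request:
step_arm:
  targets:
    - [0.6, [-7, -45, 0], [0, 0, 0]]
    - [0.6, [-14, -90, 0], [0, 0, 0]]
    - [0.6, [-20, -132, 0], [0, 0, 0]]
    - [0.6, [-22, -151.5, 0], [0, 0, 0]]
    - [0.6, [-22, -151.5, 0], [0, 0, 0]]
    - [0.6, [-22, -151.5, -30], [0, 0, 0]]
    - [0.6, [-22, -151.5, -45], [0, 0, 0]]
    - [0.6, [-22, -151.5, -45], [0, 0, 0]]

```text
time: 11.5
ee_pos: [0.4289, -0.3171, 0.0455]
tcp_rot: [-179.8, -0.2, 98.0]
wrist_force: [-0.3, 0.0, 0.2]
opening: 0.051
grasp_force: 0.0
```

Run:
```python
from meas import *
for n in("top","scene"):
    im,d=bot.camera(n);np.savez(f"{n}2.npz",im=im,d=d)
measure("2",dict(knob=(.452,-.167,.012,.04)))
print(bot.get_obs()["ee_pos"])
im=load("scene","2")[0];cv2.imwrite("pics/s2.png",cv2.resize(im[140:260,150:310,::-1],(800,600)))
```

```text
knob top 148 top 32.5 rect c [ 451.1 -166.4] wh [29.2 29.2] ang 87.1 mean [ 451.3 -166.1]
knob scene 108 top 30.0 rect c [ 456.7 -167.4] wh [28.8 30.7] ang 65.9 mean [ 457.8 -167.3]
[ 0.43010948 -0.31810795  0.04815158]
```

View pics/s2.png

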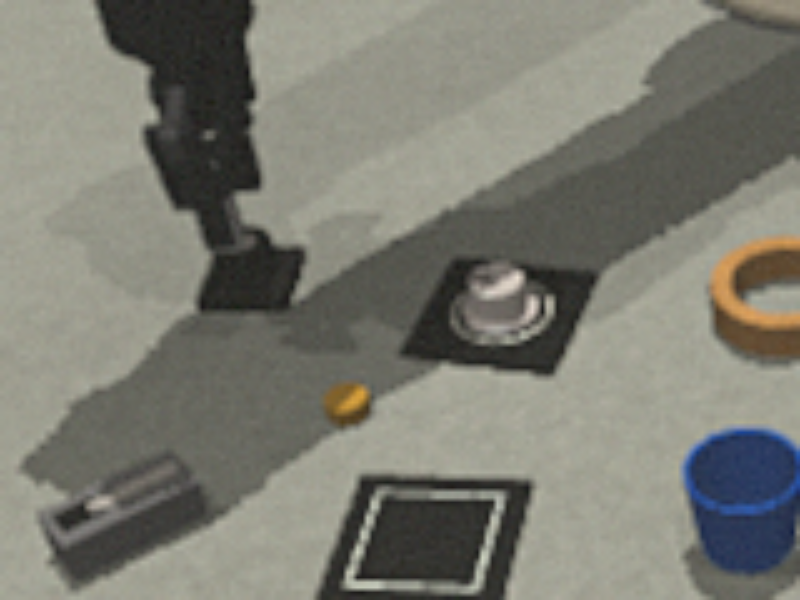

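The knob (500,300 in this crop) stands upright inside the small circle, about 2 mm off centre. The gripper is over the foot at (250,265).

Request:
step_arm:
  targets:
    - [0.6, [0, 0, -15], [0, 0, 0]]
    - [0.6, [0, 0, -28], [0, 0, 0]]
    - [0.6, [0, 0, -34], [0, 0, 0]]
    - [0.6, [0, 0, -34], [0, 0, 0]]
    - [0.6, [0, 0, -34], [0, 0, 0]]

```text
time: 12.1
ee_pos: [0.43, -0.3188, 0.0138]
tcp_rot: [-180.0, -0.0, 98.0]
wrist_force: [1.0, 0.9, -0.5]
opening: 0.051
grasp_force: 0.0
```

Request:
step_arm:
  targets:
    - [0, [0, 0, 0], [0, 0, 0]]
    - [0, [0, 0, 0], [0, 0, 0]]
    - [0, [0, 0, 0], [0, 0, 0]]
    - [0, [0, 0, 0], [0, 0, 0]]
    - [0, [0, 0, 0], [0, 0, 0]]
    - [0, [0, 0, 0], [0, 0, 0]]

```text
time: 12.7
ee_pos: [0.4304, -0.3191, 0.0145]
tcp_rot: [179.9, 0.1, 98.0]
wrist_force: [-0.4, 0.2, 5.5]
opening: 0.0327
grasp_force: 40.3
```

Request:
step_arm:
  targets:
    - [0, [0, 0, 30], [0, 0, 0]]
    - [0, [0, 0, 70], [0, 0, 0]]
    - [0, [20, 15, 90], [0, 0, -0.02]]
    - [0, [60, 45, 90], [0, 0, -0.04]]
    - [0, [100, 75, 90], [0, 0, -0.06]]
    - [0, [140, 105, 90], [0, 0, -0.085]]
    - [0, [180, 134, 90], [0, 0, -0.085]]
    - [0, [201, 150, 90], [0, 0, -0.085]]

```text
time: 13.5
ee_pos: [0.6332, -0.166, 0.1028]
tcp_rot: [-180.0, -0.0, 93.2]
wrist_force: [-0.0, -1.1, -1.4]
opening: 0.0325
grasp_force: 40.1
```

Request:
step_arm:
  targets:
    - [0, [0, 0, 0], [0, 0, 0]]
    - [0, [0, 0, 0], [0, 0, 0]]
    - [0, [0, 0, -30], [0, 0, 0]]
    - [0, [0, 0, -60], [0, 0, 0]]
    - [0, [0, 0, -75], [0, 0, 0]]
    - [0, [0, 0, -80], [0, 0, 0]]
    - [0, [0, 0, -80], [0, 0, 0]]
    - [0, [0, 0, -80], [0, 0, 0]]

```text
time: 14.3
ee_pos: [0.6316, -0.1692, 0.0254]
tcp_rot: [179.9, 0.0, 93.1]
wrist_force: [1.0, 0.3, -0.5]
opening: 0.0325
grasp_force: 40.2
```

Request:
step_arm:
  targets:
    - [0, [0, 0, -2], [0, 0, 0]]
    - [0, [0, 0, -4], [0, 0, 0]]
    - [0, [0, 0, -5], [0, 0, 0]]
    - [0, [0, 0, -6], [0, 0, 0]]
    - [0, [0, 0, -6], [0, 0, 0]]

```text
time: 14.8
ee_pos: [0.6311, -0.1687, 0.0186]
tcp_rot: [180.0, 0.0, 93.1]
wrist_force: [-2.5, 0.8, 4.7]
opening: 0.0325
grasp_force: 40.7
```

Request:
step_arm:
  targets:
    - [0.6, [0, 0, 0], [0, 0, 0]]
    - [0.6, [0, 0, 0], [0, 0, 0]]
    - [0.6, [0, 0, 0], [0, 0, 0]]
    - [0.6, [0, 0, 0], [0, 0, 0]]
    - [0.6, [0, 0, 10], [0, 0, 0]]
    - [0.6, [0, 0, 40], [0, 0, 0]]
    - [0.6, [0, 0, 80], [0, 0, 0]]
    - [0.6, [0, 0, 80], [0, 0, 0]]

```text
time: 15.6
ee_pos: [0.6335, -0.1694, 0.1049]
tcp_rot: [179.5, 0.2, 93.1]
wrist_force: [1.5, 0.2, 0.5]
opening: 0.0512
grasp_force: 0.0
```

Request:
step_arm:
  targets:
    - [0.6, [0, -45, 0], [0, 0, 0.14]]
    - [0.6, [-1, -90, 0], [0, 0, 0.28]]
    - [0.6, [-2, -130, 0], [0, 0, 0.42]]
    - [0.6, [-2, -150, 0], [0, 0, 0.56]]
    - [0.6, [-2, -150, 0], [0, 0, 0.7]]
    - [0.6, [-2, -150, -30], [0, 0, 0.723]]
    - [0.6, [-2, -150, -50], [0, 0, 0.723]]
    - [0.6, [-2, -150, -50], [0, 0, 0.723]]

```text
time: 16.4
ee_pos: [0.6275, -0.3181, 0.0447]
tcp_rot: [-179.9, -0.3, 134.5]
wrist_force: [-0.3, 0.4, -0.4]
opening: 0.0514
grasp_force: 0.0
```

Run:
```python
from meas import *
for n in("top","scene"):
    im,d=bot.camera(n);np.savez(f"{n}3.npz",im=im,d=d)
measure("3",dict(foot=(.631,-.169,.02,.04)))
o=bot.get_obs();print(o["ee_pos"],o["tcp_rot"])
im=load("scene","3")[0];cv2.imwrite("pics/s3.png",cv2.resize(im[170:290,130:290,::-1],(800,600)))
```

```text
foot top 147 top 39.2 rect c [ 630.3 -168. ] wh [30.3 33.9] ang 89.4 mean [ 629.9 -167.6]
foot scene 163 top 36.0 rect c [ 634.4 -169.6] wh [32.7 31.4] ang 52.1 mean [ 635.7 -168.5]
[ 0.62900359 -0.31873075  0.04843074] [-1.79997077e+02 -3.36706466e-03  1.34514277e+02]
```

View pics/s3.png

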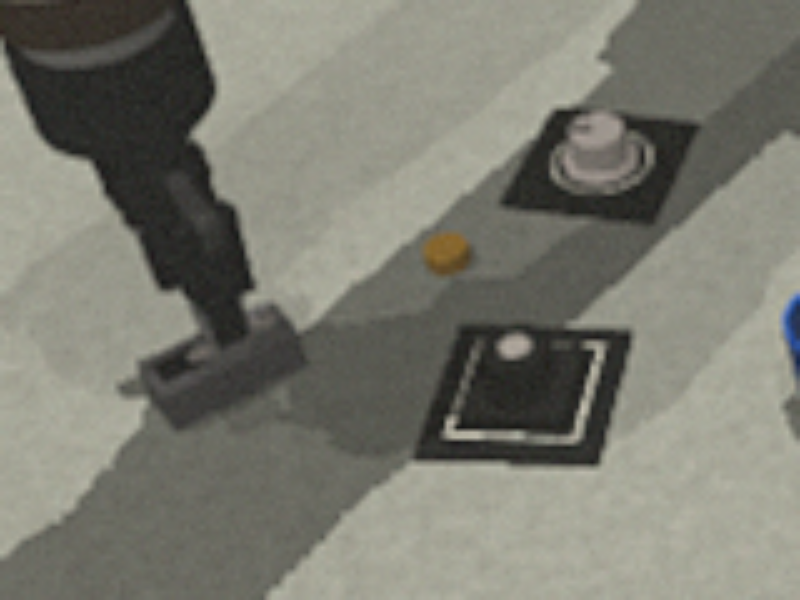

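The foot (515,380, with its dot at 515,347) sits inside the square outline, about 1 mm off centre and aligned. The gripper straddles the latch at (225,360).

Request:
step_arm:
  targets:
    - [0.6, [0, 0, -18], [0, 0, 0]]
    - [0.6, [0, 0, -32], [0, 0, 0]]
    - [0.6, [0, 0, -39], [0, 0, 0]]
    - [0.6, [0, 0, -40], [0, 0, 0]]
    - [0.6, [0, 0, -40], [0, 0, 0]]

```text
time: 17.0
ee_pos: [0.6291, -0.3188, 0.0082]
tcp_rot: [180.0, 0.0, 134.5]
wrist_force: [0.5, 0.0, 0.2]
opening: 0.0513
grasp_force: 0.0
```

Request:
step_arm:
  targets:
    - [0, [0, 0, 0], [0, 0, 0]]
    - [0, [0, 0, 0], [0, 0, 0]]
    - [0, [0, 0, 0], [0, 0, 0]]
    - [0, [0, 0, 0], [0, 0, 0]]
    - [0, [0, 0, 0], [0, 0, 0]]
    - [0, [0, 0, 0], [0, 0, 0]]

```text
time: 17.6
ee_pos: [0.6295, -0.3191, 0.0089]
tcp_rot: [180.0, 0.1, 134.5]
wrist_force: [0.3, -0.3, 5.7]
opening: 0.0312
grasp_force: 42.0
```

```bash
python3 -c "
from h import *
print(bot.get_obs()['q'])"
```

```text
[-2.68770698e+01  2.74486310e+01  1.29847292e+01  7.54408192e+01
 -1.17687679e-03  1.86089196e+01]
```

Request:
step_arm:
  targets:
    - [0, [0, 0, 35], [0, 0, 0]]
    - [0, [0, 0, 75], [0, 0, 0]]
    - [0, [-10, 28, 100], [0, 0, 0.1]]
    - [0, [-25, 69, 100], [0, 0, 0.2]]
    - [0, [-41, 112, 100], [0, 0, 0.3]]
    - [0, [-58, 157, 100], [0, 0, 0.4]]
    - [0, [-74, 200, 100], [0, 0, 0.5]]
    - [0, [-90, 243, 100], [0, 0, 0.6]]

```text
time: 18.4
ee_pos: [0.5379, -0.0742, 0.1076]
tcp_rot: [180.0, -0.0, 169.1]
wrist_force: [0.8, 0.5, 0.1]
opening: 0.0309
grasp_force: 41.3
```

Request:
step_arm:
  targets:
    - [0, [-16, 43, 0], [0, 0, 0.1]]
    - [0, [-32, 86, 0], [0, 0, 0.2]]
    - [0, [-48, 130, 0], [0, 0, 0.3]]
    - [0, [-64, 172, 0], [0, 0, 0.393]]
    - [0, [-79, 213, 0], [0, 0, 0.393]]
    - [0, [-89.5, 240.5, 0], [0, 0, 0.393]]
    - [0, [-89.5, 240.5, 0], [0, 0, 0.393]]
    - [0, [-89.5, 240.5, 0], [0, 0, 0.393]]

```text
time: 19.2
ee_pos: [0.4492, 0.1651, 0.1077]
tcp_rot: [-180.0, -0.0, -168.5]
wrist_force: [0.2, -0.4, -1.4]
opening: 0.031
grasp_force: 41.3
```

Request:
step_arm:
  targets:
    - [0, [0, 0, -40], [0, 0, 0]]
    - [0, [0, 0, -70], [0, 0, 0]]
    - [0, [0, 0, -85], [0, 0, 0]]
    - [0, [0, 0, -90], [0, 0, 0]]
    - [0, [0, 0, -90], [0, 0, 0]]
    - [0, [0, 0, -90], [0, 0, 0]]

```text
time: 19.8
ee_pos: [0.4503, 0.1644, 0.0188]
tcp_rot: [180.0, 0.1, -168.6]
wrist_force: [0.4, 0.1, -0.4]
opening: 0.0311
grasp_force: 41.3
```

Request:
step_arm:
  targets:
    - [0, [0, 0, -2], [0, 0, 0]]
    - [0, [0, 0, -4], [0, 0, 0]]
    - [0, [0, 0, -5.5], [0, 0, 0]]
    - [0, [0, 0, -6], [0, 0, 0]]
    - [0, [0, 0, -6], [0, 0, 0]]

```text
time: 20.3
ee_pos: [0.4498, 0.1649, 0.0128]
tcp_rot: [180.0, 0.1, -168.6]
wrist_force: [-2.2, -0.5, 7.6]
opening: 0.0309
grasp_force: 42.4
```

Contact is made and the tool yaw matches. I release, lift and back away towards the base so the arm is out of view.

Request:
step_arm:
  targets:
    - [0.6, [0, 0, 0], [0, 0, 0]]
    - [0.6, [0, 0, 0], [0, 0, 0]]
    - [0.6, [0, 0, 0], [0, 0, 0]]
    - [0.6, [0, 0, 0], [0, 0, 0]]
    - [0.6, [0, 0, 15], [0, 0, 0]]
    - [0.6, [0, 0, 50], [0, 0, 0]]
    - [0.6, [0, 0, 95], [0, 0, 0]]
    - [0.6, [0, 0, 140], [0, 0, 0]]

```text
time: 21.1
ee_pos: [0.449, 0.1646, 0.153]
tcp_rot: [-180.0, -0.1, -168.6]
wrist_force: [0.6, 0.3, -0.2]
opening: 0.0514
grasp_force: 0.0
```

Request:
step_arm:
  targets:
    - [0.6, [-30, 40, 10], [0, 0, 0]]
    - [0.6, [-60, 80, 20], [0, 0, 0]]
    - [0.6, [-90, 120, 30], [0, 0, 0]]
    - [0.6, [-120, 160, 40], [0, 0, 0]]
    - [0.6, [-150, 200, 50], [0, 0, 0]]
    - [0.6, [-180, 240, 60], [0, 0, 0]]
    - [0.6, [-200, 270, 60], [0, 0, 0]]
    - [0.6, [-200, 270, 60], [0, 0, 0]]

```text
time: 21.9
ee_pos: [0.2468, 0.438, 0.2115]
tcp_rot: [180.0, -0.0, -168.3]
wrist_force: [0.5, -0.1, -0.7]
opening: 0.0511
grasp_force: 0.0
```

Run:
```python
from meas import *
for n in("top","scene"):
    im,d=bot.camera(n);np.savez(f"{n}4.npz",im=im,d=d)
measure("4",dict(plug=(.629,.163,.03,.045),knob=(.452,-.167,.012,.04),foot=(.631,-.169,.02,.04),latch=(.45,.165,.015,.055),cup=(.62,-.009,.03,.05),tape=(.439,-.005,.015,.06)))
im=load("top","4")[0];cv2.imwrite("pics/t4.png",cv2.resize(im[125:250,245:435,::-1],(798,525),interpolation=cv2.INTER_CUBIC))
```

```text
plug top 88 top 46.0 rect c [627.6 164.9] wh [11.4 47.4] ang 8.1 mean [626.9 165.1]
plug scene 125 top 43.4 rect c [631.5 163.3] wh [11.4 47. ] ang 6.1 mean [633.3 162.3]
knob top 147 top 32.5 rect c [ 451.3 -166.6] wh [29.9 29.1] ang 89.5 mean [ 451.1 -165.8]
knob scene 110 top 29.7 rect c [ 455.7 -167.8] wh [31.4 29.7] ang 28.8 mean [ 458.1 -166.9]
foot top 147 top 39.2 rect c [ 630.8 -167.1] wh [31.4 33.3] ang 88.5 mean [ 629.6 -167.4]
foot scene 160 top 35.7 rect c [ 633.1 -169.3] wh [35.7 31. ] ang 10.9 mean [ 635.9 -168.8]
latch top 339 top 33.2 rect c [447.3 164.7] wh [69.8 32.2] ang 10.8 mean [447.3 164.5]
latch scene 234 top 30.3 rect c [452.2 162.1] wh [71.4 32.1] ang 11.8 mean [455.3 162.2]
cup top 155 top 52.2 rect c [617.2  -8.1] wh [55.2 59. ] ang 88.2 mean [618.9  -8.7]
cup scene 298 top 48.8 rect c [621.   -9.8] wh [58.3 58.5] ang 65.7 mean [620.5 -10.1]
tape top 401 top 27.1 rect c [437.   -4.1] wh [81.6 81.9] ang 88.9 mean [436.6  -4.4]
tape scene 296 top 23.9 rect c [442.2  -6.8] wh [82.3 81.6] ang 85.7 mean [443.9  -6.8]
```

View pics/t4.png

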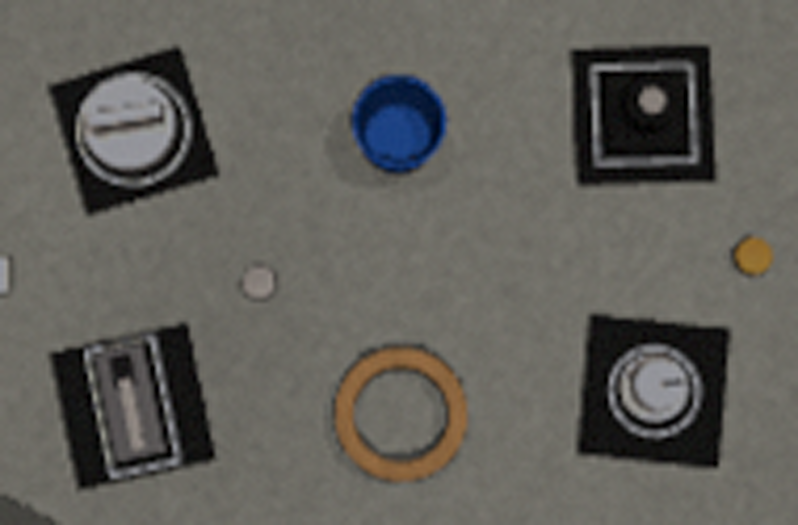

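All four parts sit upright inside their outlines: plug (135,130), foot (645,115), latch (130,405) and knob (655,390). Each is within about 2 mm of its mat's centre, and the cup and tape have not moved.

```bash
python3 -c "
from h import *
print(bot.job_done())"
```

```text
the job is handed in; nothing more can be done
None
```

I set all four parts upright on their matching mats, each within about 2 mm of centre and lined up; the cup and tape roll did not move, and I handed the job in at about 22 s (no verdict was returned).

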